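Swap the dried-out marker: reject the old one and present the cup of fresh ones

ROBOT

A 6-joint arm with a two-finger parallel gripper is mounted at the origin on the work surface. World frame = base frame: x ahead of the robot, y to its left, z up, the work surface at z = 0. Lengths are in m, angles in rad, forces in N, time in s.
With the tool pointing down it reaches from about 0.375 to 0.9 m from the base axis. Payload 3.1 kg.
Tool frame: the origin (TCP) lies between the finger pads; the fingertips stand 17 mm ahead of it and the grasp point (between the pads) lies 2 mm behind it; z points along the fingers, y is the line along which they close (so a half turn about z gives the same grasp; the last joint's range is limited). The gripper opens to 85 mm and grips with 20 to 120 N. Pads are 22 mm wide; open, the fingers measure 114 mm over their backs; the gripper's body (76 mm by 85 mm) begins 54 mm behind the grasp point. The pads swing forward as they close: fully open they stand 13 mm farther back than shut.
Start: joints at [1.024, 0.527, 1.433, -0, 1.181, -0.178], TCP at [0.225, 0.583, 0.248] pointing down, gripper open.
Joint ranges: [-3.08, 3.08], [-0.75, 2.2], [0.22, 2.44], [-1.43, 4.57], [0, 2.65], [-2.85, 2.85]. Speed limits (rad/s): [2.79, 2.79, 3.14, 3.14, 3.14, 3.14].

INTERFACE

Orientations are given as a unit quaternion [x, y, z, w].
In Python, from station import sense, vision, order gives the robot as it stands.
- The arm moves only by the shell command python3 -m crank 'ROWS' [OPENING] [FORCE]. ROWS is JSON, a list of rows, each an object with "dp": the shift along the world's x, y, z in units of 30 mm (1.0 is 30 mm), a list of three; "angular": the turn, a rotation vector about the world's x, y, z in degrees, a list of three. In form: [{"dp": [dx, dy, dz], "angular": [ax, ay, az]}, ...]. A call has 1 to 20 rows; each row shifts and turns the commanded pose from where the row before left it; what a row does not reach is not made up. A row lasts 1/10 s, in which the tool goes at most 50 mm and 8.59 degrees, less where a joint would pass 70% of its speed; a pose out of reach is approached as far as the arm can. A call is refused whole if a number of a shift passes 1 or a number of a turn 8.59, either way. A call with a gripper value outside its range is refused whole. OPENING is the closure, from 0 (fully open) to 1 (shut), set as the call begins (- or left out, the last holds). The fingers move at their own pace and stop on an object; FORCE is the grip in N (left out, the last holds). Time passes only in rows, so rows that do not move let the fingers close. It gives the time, the measured TCP pose, the force, the opening and the grip force at its end, in the units of the state.
- sense(): the state, without advancing time (a new reading comes with each control period).
- vision.snapshot(name): name is "side" or "top"; returns a dict with "image" (400x640x3 uint8, blue, green, red), "range_z" (400x640 float32, m along the optical axis (not along the pixel's ray), 0 where there is no reading), "mtx" (3x3 intrinsics, pixels), "pose" (4x4, takes a point from camera to world coordinates). Camera axes: x right, y down, z forward; pixel columns grow to the right and rows downward; lengths in m; the calibration is good to about 2 mm. A picture is of the moment at which its call begins.
- order.sign_off(): hands the job in; it is judged then, once.
The state is a dict: "t": time; "q": joint angles; "qd": joint speeds; "tau": joint torques, N m; "tcp_pos": TCP position; "tool_rot": TCP orientation; "force": force on the tool from outside, world axes, zero at the start; "ft_torque": the same for the moment, N m; "finger_gap": opening from 0.0 (shut) to 1.0 (fully open); "gripper_force": force on a finger pad.
Only numpy, scipy, OpenCV 4.12 (cv2) and the standard library are available. Lean on these libraries where they do the work, as an engineer would, in place of code of your own. Each camera call takes 0.05 s, during which the arm holds its last target. There are 200 camera calls.

TASK

The marker on the form has dried out: drop it into the wire reject basket and let go of it. Then take the blue grip bar on top of the pen caddy and turn the caddy until the orange cup with the fresh markers stands right at the yellow pointer, and finish while gripping the bar there, holding the caddy still for a colleague. Leave everything else on the desk where it is.

Things in the scene. Friction and masses are not known exactly. Their poses are not given: they have to be found in the camera images.
- marker: The dried-out flat-sided marker, loose, lying on the white form on the desk: 135 mm long (own x), 20 mm wide (own y), 18 mm thick, 30 g, black barrel, red cap at +x. Origin at the centre of its underside, 9 mm below point marker_mid.
- marker_mid (a point): The centre of the marker, half-way up (9 mm above the desk at the start), x along its length.
- basket: Dark wire reject basket, open at the top, fixed to the desk: 190 mm (own x) by 170 mm (own y) by 105 mm high outside, walls 4 mm, floor 4 mm. Origin at the centre of its underside. It stands either left or right of the form, the pen caddy on the other side.
- caddy_foot: The fixed round black foot of the pen caddy, 210 mm across, 12 mm high, with the yellow pointer sticking out along its own +x (tip 173 mm from the axis, 11 mm high). Origin on the caddy's turning axis at desk level, z up.
- front_spot (a point): Where the middle of the orange cup's rim comes when the cup stands exactly at the yellow pointer: 82 mm from the turning axis along the foot's +x, 130 mm above the desk. Fixed.
- orange_cup (a point): Middle of the rim of the orange cup, which holds three black markers: 82 mm from the turning axis, 130 mm above the desk. It turns with the turntable. The three other cups are grey, at 90, 180 and 270 degrees from it on the turntable.
- carousel (a joint): Angle of the white turntable (236 mm across) on its foot, in rad: 0 (or any whole turn) with the orange cup at the pointer, growing anticlockwise seen from above; starts between 0.9 and 5.38, free to turn past a full turn either way (limits at -9 and 9). It turns freely with a little friction (about 0.05 N m) and stays where it is left.
- bar: The blue grip bar on top of the caddy's middle post, part of the turntable: 52 mm long (own x, which points from the axis to the orange cup), 18 mm wide (own y, the way to pinch it), 36 mm high (own z). Origin at its centre, on the turning axis, 200 mm above the desk. The post below it is 20 mm thick; the cups' rims are 130 mm high and the pens in them end at most 162 mm above the desk, no nearer to the axis than 58 mm.
- flask: Bystander: pink bottle, 60 mm across, 170 mm high, at the far side. Origin at the centre of its underside.
- stapler: Bystander: blue and black stapler, 135 by 34 by 46 mm, at the far right. Origin at the centre of its underside.
- tape: Bystander: yellow roll of tape lying flat, 50 mm across, 18 mm high, on the robot's side of the form. Origin at the centre of its underside.
- ballpoint: Bystander: thin blue ballpoint pen with a steel tip, 145 by 10 by 10 mm, lying across the desk just beyond the form. Origin on its underside, 62 mm from the blue end.
- wipes: Bystander: red and white packet of wipes, 190 by 110 by 50 mm, at the far side. Origin at the centre of its underside.
Not all that is in view belongs to the job. What is shaped like the marker but brown is not meant.

How it is judged:
By the outcome, as a careful person would: the job done as asked, in the order asked, and still so for the second after the job is handed in, while the arm keeps its last pose, push and grip.
It also fails if it takes over 72 s, if anything falls off the work surface, if the arm or the gripper's body presses on something with over 40 N, if the wrist force passes 120 N, or if a joint passes its speed limit or range.

## Working session

There is one attempt and no reset: what is moved stays moved. The work goes in short steps, Python scripts to look and compute and a shell command to move; the robot and the scene stay as the last step left them, time stands still between calls to the robot, and variables do not carry over. Pictures are saved under pics/ and viewed, at most 10 in all, crops included, and the job is handed in when it is done.

```bash
mkdir -p pics; cat > h.py <<'E'
import numpy as np, cv2
from station import sense, vision, order
def snap(n,f=None):
    s=vision.snapshot(n)
    if f: cv2.imwrite('pics/'+f,s['image'])
    K=s['mtx'];z=s['range_z'];v,u=np.mgrid[:400,:640]
    P=np.stack([(u-K[0,2])/K[0,0]*z,(v-K[1,2])/K[1,1]*z,z,np.ones_like(z)],-1)@s['pose'].T
    return s['image'],P[...,:3],z
E
python3 - <<'E'
from h import *
for n in('top','side'):
    im,P,z=snap(n,n+'0.png'); np.savez('/tmp/'+n,im=im,P=P,z=z)
print(sense())
E
```

```text
{'t': 0.1, 'q': array([ 1.02347744e+00,  5.28361171e-01,  1.43376540e+00, -1.82304521e-05,
        1.18140517e+00, -1.78535206e-01]), 'qd': array([-0.00180728, -0.00207942, -0.00119976,  0.00129371,  0.00133584,
        0.00101533]), 'tau': array([-4.48585024e-04, -4.43308318e+01, -1.78586072e+01, -1.68141401e-04,
        3.91130467e-03, -2.98999183e-06]), 'tcp_pos': array([0.22497712, 0.58245311, 0.24744162]), 'tool_rot': array([ 1.83345220e-01,  9.83048112e-01, -9.09384741e-04, -3.36320457e-04]), 'force': array([-0.65055962,  0.40681301,  0.49579301]), 'ft_torque': array([ 0.02610451,  0.03932042, -0.01897103]), 'gripper_force': 0.0, 'finger_gap': 0.9962134452874566}
```

View pics/top0.png

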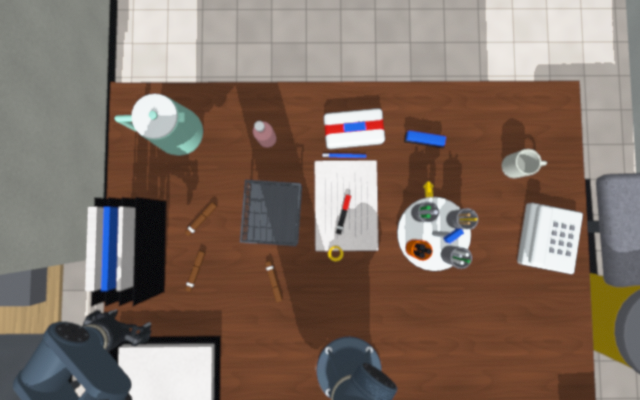

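View pics/side0.png

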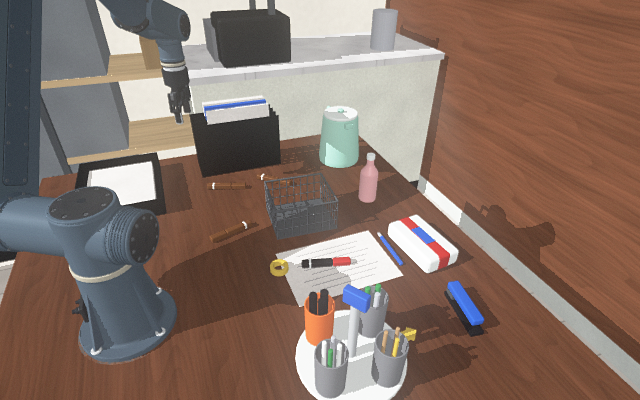

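The top view shows the marker at about (343,213) with its red cap end at (347,195). The basket is at (271,213), the caddy at (434,234), the bar at (454,236), the orange cup at (420,250) and the pointer at (429,187).

```bash
python3 - <<'E'
from h import *
from scipy.optimize import least_squares
for n in('top','side'):
    d=np.load(f'/tmp/{n}.npz');im,P,z=d['im'],d['P'],d['z']
    hsv=cv2.cvtColor(im,cv2.COLOR_BGR2HSV).astype(int);H,S,V=hsv[...,0],hsv[...,1],hsv[...,2]
    X,Y,Z=P[...,0],P[...,1],P[...,2]
    def rep(name,m):
        m=m&(z>0)
        q=P[m]
        if len(q)<3: print(n,name,len(q));return q
        c=q[:,:2].mean(0);w,v=np.linalg.eigh(np.cov((q[:,:2]-c).T));
        print(n,name,len(q),'med',np.median(q,0).round(4),'min',q.min(0).round(3),'max',q.max(0).round(3),'mid',((q.min(0)+q.max(0))/2).round(4),'ax',v[:,1].round(3),np.degrees(np.arctan2(v[1,1],v[0,1])).round(1));return q
    box=np.zeros(z.shape,bool)
    if n=='top': box[165:252,318:376]=1
    else: box[240:295,290:375]=1
    form=box&(Z<.04)&(Z>-.01)
    a=rep('red',form&((H<8)|(H>172))&(S>150)&(V>100)); b=rep('black',form&(V<60)&(Z>.006)); rep('markerZ',form&(Z>.009))
    blue=(H>100)&(H<125)&(S>150)
    rep('bar',blue&(Z>.17)&(Z<.24)&(X<.8)&(Y<0)); 
    rep('bartop',blue&(Z>.21)&(Z<.235)&(X<.8)&(Y<0)); 
    rep('pointer',(H>20)&(H<33)&(S>150)&(V>120)&(Z<.03)&(Y<-.1)&(X>.45))
    rep('orange',(H<15)&(S>180)&(V>130)&(Z>.05)&(Z<.15)&(Y<-.1))
    m=(Z>.012)&(Z<.04)&(S<60)&(V>150)&(Y<-.1)&(X<.7)&(Y>-.5)
    q=rep('table',m)
    rep('basketrim',(Z>.09)&(Z<.12)&(Y>.05)&(Y<.4)&(X>.35)&(X<.7))
E
```

```text
top red 67 med [0.54   0.0025 0.0174] min [ 0.517 -0.008  0.01 ] max [0.563 0.013 0.022] mid [0.5402 0.0025 0.0162] ax [-0.966  0.258] 165.0
top black 57 med [0.4845 0.0164 0.0182] min [0.442 0.006 0.014] max [0.511 0.033 0.026] mid [0.4764 0.0194 0.0197] ax [-0.961  0.275] 164.0
top markerZ 308 med [0.4894 0.016  0.0175] min [ 0.38  -0.015  0.01 ] max [0.567 0.063 0.026] mid [0.4734 0.0241 0.0176] ax [-0.969  0.248] 165.6
top bar 130 med [ 0.4383 -0.2764  0.2171] min [ 0.42  -0.3    0.196] max [ 0.455 -0.256  0.223] mid [ 0.4373 -0.2778  0.2093] ax [-0.571  0.821] 124.8
top bartop 111 med [ 0.4383 -0.2776  0.2176] min [ 0.42  -0.3    0.211] max [ 0.455 -0.256  0.223] mid [ 0.4373 -0.2778  0.2167] ax [-0.561  0.828] 124.1
top pointer 123 med [ 0.5826 -0.2707  0.0104] min [ 0.559 -0.289 -0.003] max [ 0.61  -0.258  0.017] mid [ 0.5845 -0.2734  0.007 ] ax [-1.     0.026] 178.5
top orange 163 med [ 0.4025 -0.1865  0.0954] min [ 0.363 -0.242  0.05 ] max [ 0.8   -0.101  0.134] mid [ 0.5818 -0.1712  0.092 ] ax [-0.973 -0.233] -166.5
top table 2134 med [ 0.4393 -0.2745  0.0283] min [ 0.322 -
[... 604 characters left out ...]
5 0.037 0.023] mid [0.4993 0.0113 0.0159] ax [-0.963  0.268] 164.5
side bar 279 med [ 0.4359 -0.2888  0.2084] min [ 0.416 -0.304  0.185] max [ 0.456 -0.258  0.22 ] mid [ 0.4357 -0.281   0.2025] ax [-0.548  0.836] 123.2
side bartop 132 med [ 0.4391 -0.2875  0.2168] min [ 0.416 -0.303  0.21 ] max [ 0.456 -0.258  0.22 ] mid [ 0.436  -0.2805  0.2151] ax [-0.501  0.866] 120.0
side pointer 1
side orange 2
side table 3519 med [ 0.4322 -0.3031  0.0274] min [ 0.318 -0.393  0.012] max [ 0.57  -0.164  0.04 ] mid [ 0.4442 -0.2786  0.0261] ax [-0.496  0.868] 119.7
side basketrim 418 med [0.5041 0.2184 0.1031] min [0.404 0.147 0.09 ] max [0.604 0.334 0.108] mid [0.5039 0.2406 0.0992] ax [0.35  0.937] 69.5
```

```bash
python3 -m crank '[{"dp":[0.457,-0.951,0],"angular":[0,0,0.29]},{"dp":[0.457,-0.951,0],"angular":[0,0,0.29]},{"dp":[0.457,-0.951,0],"angular":[0,0,0.29]},{"dp":[0.457,-0.951,0],"angular":[0,0,0.29]},{"dp":[0.457,-0.951,0],"angular":[0,0,0.29]},{"dp":[0.457,-0.951,0],"angular":[0,0,0.29]},{"dp":[0.457,-0.951,0],"angular":[0,0,0.29]},{"dp":[0.457,-0.951,0],"angular":[0,0,0.29]},{"dp":[0.457,-0.951,0],"angular":[0,0,0.29]},{"dp":[0.457,-0.951,0],"angular":[0,0,0.29]},{"dp":[0.457,-0.951,0],"angular":[0,0,0.29]},{"dp":[0.457,-0.951,0],"angular":[0,0,0.29]},{"dp":[0.457,-0.951,0],"angular":[0,0,0.29]},{"dp":[0.457,-0.951,0],"angular":[0,0,0.29]},{"dp":[0.457,-0.951,0],"angular":[0,0,0.29]},{"dp":[0.457,-0.951,0],"angular":[0,0,0.29]},{"dp":[0.457,-0.951,0],"angular":[0,0,0.29]},{"dp":[0.457,-0.951,0],"angular":[0,0,0.29]},{"dp":[0.457,-0.951,0],"angular":[0,0,0.29]},{"dp":[0.457,-0.951,0],"angular":[0,0,0.29]}]' 0.3 30
python3 -m crank '[{"dp":[0,0,-0.8],"angular":[0,0,0]},{"dp":[0,0,-0.8],"angular":[0,0,0]},{"dp":[0,0,-0.8],"angular":[0,0,0]},{"dp":[0,0,-0.8],"angular":[0,0,0]},{"dp":[0,0,-0.8],"angular":[0,0,0]},{"dp":[0,0,-0.8],"angular":[0,0,0]},{"dp":[0,0,0],"angular":[0,0,0]},{"dp":[0,0,0],"angular":[0,0,0]},{"dp":[0,0,0],"angular":[0,0,0]}]'
```

```text
t: 2.1
tcp_pos: [0.4996, 0.0112, 0.248]
tool_rot: [0.133, 0.991, 0.0, -0.0]
force: [-0.3, -0.7, 0.4]
finger_gap: 0.7
gripper_force: 0.0
t: 3.0
tcp_pos: [0.5002, 0.0123, 0.1053]
tool_rot: [0.133, 0.991, -0.0, 0.001]
force: [0.5, -0.0, 0.4]
finger_gap: 0.7
gripper_force: 0.0
```

```bash
python3 -m crank '[{"dp":[0,0,-0.7],"angular":[0,0,0]},{"dp":[0,0,-0.7],"angular":[0,0,0]},{"dp":[0,0,-0.6],"angular":[0,0,0]},{"dp":[0,0,-0.5],"angular":[0,0,0]},{"dp":[0,0,-0.34],"angular":[0,0,0]},{"dp":[0,0,0],"angular":[0,0,0]},{"dp":[0,0,0],"angular":[0,0,0]}]'
python3 -m crank '[{"dp":[0,0,0],"angular":[0,0,0]},{"dp":[0,0,0],"angular":[0,0,0]},{"dp":[0,0,0],"angular":[0,0,0]},{"dp":[0,0,0],"angular":[0,0,0]},{"dp":[0,0,0],"angular":[0,0,0]},{"dp":[0,0,0],"angular":[0,0,0]},{"dp":[0,0,0],"angular":[0,0,0]},{"dp":[0,0,0],"angular":[0,0,0]}]' 1 30
```

```text
t: 3.7
tcp_pos: [0.5, 0.0123, 0.0198]
tool_rot: [0.133, 0.991, -0.0, 0.001]
force: [-0.1, 0.1, -0.6]
finger_gap: 0.7
gripper_force: 0.0
t: 4.5
tcp_pos: [0.4999, 0.0123, 0.0198]
tool_rot: [0.133, 0.991, -0.0, 0.001]
force: [0.0, 0.3, 6.2]
finger_gap: 0.226
gripper_force: 30.7
```

```bash
python3 -m crank '[{"dp":[0,0,0.3],"angular":[0,0,0]},{"dp":[0,0,0.6],"angular":[0,0,0]},{"dp":[0,0,0.8],"angular":[0,0,0]},{"dp":[0,0,0.8],"angular":[0,0,0]},{"dp":[0,0,0.8],"angular":[0,0,0]},{"dp":[0,0,0.8],"angular":[0,0,0]},{"dp":[0,0,0.8],"angular":[0,0,0]},{"dp":[0,0,0.8],"angular":[0,0,0]},{"dp":[0.02,0.4,0],"angular":[0,0,1]},{"dp":[0.02,0.8,0],"angular":[0,0,1]},{"dp":[0.02,0.8,0],"angular":[0,0,1]},{"dp":[0.02,0.8,0],"angular":[0,0,1]},{"dp":[0.02,0.8,0],"angular":[0,0,1]},{"dp":[0.02,0.8,0],"angular":[0,0,1]},{"dp":[0.02,0.8,0],"angular":[0,0,1]},{"dp":[0.02,0.8,0],"angular":[0,0,1]},{"dp":[0.02,0.8,0],"angular":[0,0,1]},{"dp":[0.02,0.8,0],"angular":[0,0,1]},{"dp":[0,0,0],"angular":[0,0,0]},{"dp":[0,0,0],"angular":[0,0,0]}]'
python3 - <<'E'
from h import *
snap('side','held.png')
E
```

```text
t: 6.5
tcp_pos: [0.5044, 0.2407, 0.1893]
tool_rot: [0.046, 0.999, -0.0, -0.001]
force: [0.3, -0.5, -0.6]
finger_gap: 0.226
gripper_force: 30.0
```

View pics/held.png

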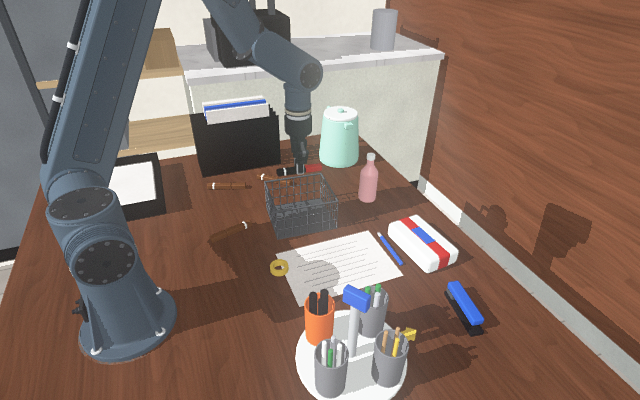

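The marker is held level at about (300,170), above the basket. Next I lower it inside and release.

```bash
python3 -m crank '[{"dp":[0,0,-0.6],"angular":[0,0,0]},{"dp":[0,0,-0.7],"angular":[0,0,0]},{"dp":[0,0,-0.7],"angular":[0,0,0]},{"dp":[0,0,-0.7],"angular":[0,0,0]},{"dp":[0,0,-0.7],"angular":[0,0,0]},{"dp":[0,0,-0.6],"angular":[0,0,0]},{"dp":[0,0,0],"angular":[0,0,0]},{"dp":[0,0,0],"angular":[0,0,0]},{"dp":[0,0,0],"angular":[0,0,0]}]'
python3 -m crank '[{"dp":[0,0,0],"angular":[0,0,0]},{"dp":[0,0,0],"angular":[0,0,0]},{"dp":[0,0,0],"angular":[0,0,0]},{"dp":[0,0,0],"angular":[0,0,0]},{"dp":[0,0,0],"angular":[0,0,0]},{"dp":[0,0,0],"angular":[0,0,0]},{"dp":[0,0,0.4],"angular":[0,0,0]},{"dp":[0,0,0.8],"angular":[0,0,0]},{"dp":[0,0,0.8],"angular":[0,0,0]},{"dp":[0,0,0.8],"angular":[0,0,0]},{"dp":[0,0,0.8],"angular":[0,0,0]},{"dp":[0,0,0.8],"angular":[0,0,0]},{"dp":[0,0,0.8],"angular":[0,0,0]},{"dp":[0,0,0.8],"angular":[0,0,0]},{"dp":[0,0,0.4],"angular":[0,0,0]},{"dp":[0,0,0.2],"angular":[0,0,0]},{"dp":[0,0,0],"angular":[0,0,0]}]' 0.45
python3 - <<'E'
from h import *
im,P,z=snap('top','drop.png'); np.savez('/tmp/top',im=im,P=P,z=z)
s=vision.snapshot('side')['image']
cv2.imwrite('pics/drop2.png',np.hstack([cv2.resize(im[160:280,220:380],None,fx=2.5,fy=2.5),cv2.resize(s[160:280,220:380],None,fx=2.5,fy=2.5)]))
K=vision.snapshot('top');print(K['mtx'],K['pose'])
# pointer detail
hsv=cv2.cvtColor(im,cv2.COLOR_BGR2HSV);m=(cv2.inRange(hsv,(20,150,120),(33,255,255))>0)
m[:,:400]=0;m[:,460:]=0;m[:170]=0;m[205:]=0
v,u=np.nonzero(m)
for r in np.unique(v): print(r,u[v==r].min(),u[v==r].max(), (P[r,u[v==r],:].mean(0)).round(4))
E
```

```text
t: 7.45
tcp_pos: [0.5062, 0.2401, 0.071]
tool_rot: [0.047, 0.999, 0.0, 0.001]
force: [-0.3, 0.8, 0.1]
finger_gap: 0.223
gripper_force: 30.0
t: 9.15
tcp_pos: [0.5055, 0.2404, 0.2687]
tool_rot: [0.046, 0.999, 0.0, 0.0]
force: [0.6, 0.1, 0.6]
finger_gap: 0.55
gripper_force: 0.0
[[372.05432223   0.         321.39973517]
 [  0.         372.05432223 196.70321181]
 [  0.           0.           1.        ]] [[-0.00524757 -0.99792567  0.06416243  0.47958883]
 [-0.99996926  0.0048629  -0.00614994  0.09062562]
 [ 0.00582517 -0.06419273 -0.99792052  1.23681455]
 [ 0.          0.          0.          1.        ]]
181 427 429 [ 0.6095 -0.2725  0.0049]
182 426 430 [ 0.606  -0.2719  0.0065]
183 425 431 [ 0.6026 -0.2717  0.0072]
184 425 432 [ 0.599  -0.2726  0.0094]
185 424 433 [ 0.5955 -0.2721  0.0109]
186 424 433 [ 0.5922 -0.2719  0.0112]
187 424 432 [ 0.589  -0.2706  0.0098]
188 424 432 [ 0.5858 -0.271   0.0081]
189 425 432 [ 0.5825 -0.2728  0.0075]
190 425 432 [ 0.5789 -0.2717  0.0109]
191 425 432 [ 0.5756 -0.2716  0.0108]
192 425 432 [ 0.5723 -0.2717  0.0102]
193 425 432 [ 0.5691 -0.2719  0.0093]
194 425 432 [ 0.5658 -0.2721  0.0082]
195 425 432 [ 0.5622 -0.2709  0.0122]
196 425 431 [ 0.5591 -0.2698  0.0101]
```

View pics/drop2.png

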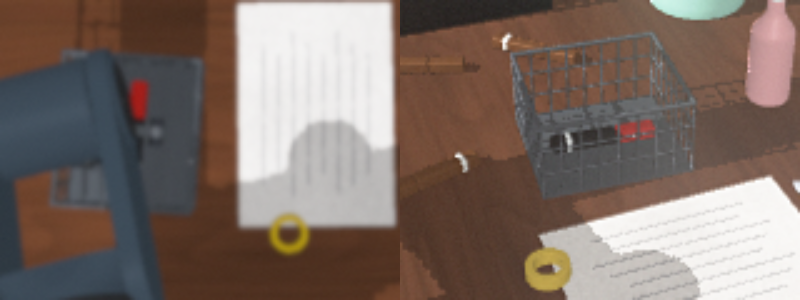

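The marker lies inside the basket, red cap at about (635,130) in the right crop. Next I refine the caddy axis, pointer and bar angles.

```bash
cat >> h.py <<'E'
from scipy.optimize import least_squares
def disc(P,im,z):
    # white table top: heights; circle by robust hull fit
    hsv=cv2.cvtColor(im,cv2.COLOR_BGR2HSV)
    m=(z>0)&(hsv[...,1]<70)&(hsv[...,2]>130)&(P[...,2]>.008)&(P[...,2]<.045)&(np.hypot(P[...,0]-.4375,P[...,1]+.28)<.14)
    q=P[m]; c=np.array([.4375,-.28]); d=q[:,:2]-c
    a=np.degrees(np.arctan2(d[:,1],d[:,0]))//6; r=np.hypot(*d.T)
    e=np.array([q[a==k][np.argmax(r[a==k]),:2] for k in np.unique(a)])
    e=e[np.hypot(*(e-c).T)>.105]
    f=least_squares(lambda p:np.hypot(e[:,0]-p[0],e[:,1]-p[1])-p[2],[*c,.118],loss='soft_l1',f_scale=.002)
    return f.x,len(e)
def barrect(P,im,z,lo=.213):
    hsv=cv2.cvtColor(im,cv2.COLOR_BGR2HSV)
    m=(z>0)&(cv2.inRange(hsv,(100,130,40),(125,255,255))>0)&(P[...,2]>lo)&(P[...,2]<.226)&(abs(P[...,0]-.4375)<.05)&(abs(P[...,1]+.28)<.05)
    return cv2.minAreaRect((P[m][:,:2]*1000).astype(np.float32)),m.sum()
E
python3 - <<'E'
from h import *
for n in('top','side'):
    im,P,z=snap(n); print(n,disc(P,im,z),barrect(P,im,z))
    hsv=cv2.cvtColor(im,cv2.COLOR_BGR2HSV)
    m=(z>0)&(cv2.inRange(hsv,(4,170,90),(13,255,255))>0)&(P[...,2]>.04)&(P[...,2]<.14)&(np.hypot(P[...,0]-.4375,P[...,1]+.28)<.14)
    print(n,m.sum(),P[m].min(0),P[m].max(0),np.median(P[m],0))
E
```

```text
top (array([ 0.43800834, -0.28046724,  0.11681365]), 51) (((436.9132385253906, -278.9329528808594), (18.02277946472168, 48.05964279174805), 32.12877655029297), np.int64(111))
top 116 [ 0.36285427 -0.24163328  0.04268357] [ 0.41938333 -0.18337282  0.133912  ] [ 0.38708651 -0.21711269  0.09375878]
side (array([ 0.43598016, -0.27870252,  0.11695042]), 38) (((436.56695556640625, -280.4700927734375), (19.13330841064453, 49.798160552978516), 33.53899383544922), np.int64(220))
side 12 [ 0.3588913  -0.23929311  0.04822968] [ 0.39635541 -0.18268969  0.13034527] [ 0.3618455  -0.20447333  0.12871297]
```

```bash
python3 -m crank '[{"dp":[-0.114,-0.867,0],"angular":[0,0,-2.58]},{"dp":[-0.114,-0.867,0],"angular":[0,0,-2.58]},{"dp":[-0.114,-0.867,0],"angular":[0,0,-2.58]},{"dp":[-0.114,-0.867,0],"angular":[0,0,-2.58]},{"dp":[-0.114,-0.867,0],"angular":[0,0,-2.58]},{"dp":[-0.114,-0.867,0],"angular":[0,0,-2.58]},{"dp":[-0.114,-0.867,0],"angular":[0,0,-2.58]},{"dp":[-0.114,-0.867,0],"angular":[0,0,-2.58]},{"dp":[-0.114,-0.867,0],"angular":[0,0,-2.58]},{"dp":[-0.114,-0.867,0],"angular":[0,0,-2.58]},{"dp":[-0.114,-0.867,0],"angular":[0,0,-2.58]},{"dp":[-0.114,-0.867,0],"angular":[0,0,-2.58]},{"dp":[-0.114,-0.867,0],"angular":[0,0,-2.58]},{"dp":[-0.114,-0.867,0],"angular":[0,0,-2.58]},{"dp":[-0.114,-0.867,0],"angular":[0,0,-2.58]},{"dp":[-0.114,-0.867,0],"angular":[0,0,-2.58]},{"dp":[-0.114,-0.867,0],"angular":[0,0,-2.58]},{"dp":[-0.114,-0.867,0],"angular":[0,0,-2.58]},{"dp":[-0.114,-0.867,0],"angular":[0,0,-2.58]},{"dp":[-0.114,-0.867,0],"angular":[0,0,-2.58]}]'
python3 -m crank '[{"dp":[0,0,0],"angular":[0,0,0]},{"dp":[0,0,0],"angular":[0,0,0]},{"dp":[0,0,0],"angular":[0,0,0]}]'; python3 -c "
from h import *
s=sense();print(s['q'],s['tool_rot'])"
```

```text
t: 11.4
tcp_pos: [0.4366, -0.2807, 0.2673]
tool_rot: [0.478, 0.879, 0.0, -0.001]
force: [-0.4, -0.4, -0.7]
finger_gap: 0.546
gripper_force: 0.0
t: 11.7
tcp_pos: [0.4368, -0.2787, 0.2676]
tool_rot: [0.476, 0.879, 0.0, -0.001]
force: [0.1, -0.6, 0.5]
finger_gap: 0.549
gripper_force: 0.0
[-7.84041870e-01  3.60200588e-01  1.67416366e+00  3.88628982e-04
  1.10922479e+00 -1.36222989e+00] [ 4.76254866e-01  8.79306702e-01  4.50015429e-04 -9.07807015e-04]
```

```bash
python3 -m crank '[{"dp":[0,-0.02,-0.5],"angular":[0,0,0]},{"dp":[0,-0.01,-0.6],"angular":[0,0,0]},{"dp":[0,0,-0.6],"angular":[0,0,0]},{"dp":[0,0,-0.49],"angular":[0,0,0]},{"dp":[0,0,0],"angular":[0,0,0]},{"dp":[0,0,0],"angular":[0,0,0]}]'
python3 -m crank '[{"dp":[0,0,0],"angular":[0,0,0]},{"dp":[0,0,0],"angular":[0,0,0]},{"dp":[0,0,0],"angular":[0,0,0]},{"dp":[0,0,0],"angular":[0,0,0]},{"dp":[0,0,0],"angular":[0,0,0]},{"dp":[0,0,0],"angular":[0,0,0]},{"dp":[0,0,0],"angular":[0,0,0]}]' 1 50
```

```text
t: 12.3
tcp_pos: [0.4372, -0.2799, 0.2025]
tool_rot: [0.476, 0.879, 0.0, -0.0]
force: [0.1, -0.3, 0.6]
finger_gap: 0.55
gripper_force: 0.0
t: 13.0
tcp_pos: [0.4376, -0.2809, 0.2034]
tool_rot: [0.477, 0.879, 0.0, 0.001]
force: [0.3, 2.1, 6.6]
finger_gap: 0.202
gripper_force: 51.1
```

```bash
python3 -m crank '[{"dp":[0,0,0],"angular":[0,0,-2]},{"dp":[0,0,0],"angular":[0,0,-4]},{"dp":[0,0,0],"angular":[0,0,-5]},{"dp":[0,0,0],"angular":[0,0,-5]},{"dp":[0,0,0],"angular":[0,0,-5]},{"dp":[0,0,0],"angular":[0,0,-5]},{"dp":[0,0,0],"angular":[0,0,-5]},{"dp":[0,0,0],"angular":[0,0,-5]},{"dp":[0,0,0],"angular":[0,0,-5]},{"dp":[0,0,0],"angular":[0,0,-5]},{"dp":[0,0,0],"angular":[0,0,-4]},{"dp":[0,0,0],"angular":[0,0,0]},{"dp":[0,0,0],"angular":[0,0,0]}]'
python3 -m crank '[{"dp":[0,0,0],"angular":[0,0,-3]},{"dp":[0,0,0],"angular":[0,0,-5]},{"dp":[0,0,0],"angular":[0,0,-5]},{"dp":[0,0,0],"angular":[0,0,-5]},{"dp":[0,0,0],"angular":[0,0,-5]},{"dp":[0,0,0],"angular":[0,0,-5]},{"dp":[0,0,0],"angular":[0,0,-5]},{"dp":[0,0,0],"angular":[0,0,-5]},{"dp":[0,0,0],"angular":[0,0,-5]},{"dp":[0,0,0],"angular":[0,0,-5]},{"dp":[0,0,0],"angular":[0,0,-5]},{"dp":[0,0,0],"angular":[0,0,-5]},{"dp":[0,0,0],"angular":[0,0,-5]},{"dp":[0,0,0],"angular":[0,0,-4]},{"dp":[0,0,0],"angular":[0,0,-3]},{"dp":[0,0,0],"angular":[0,0,0]},{"dp":[0,0,0],"angular":[0,0,0]},{"dp":[0,0,0],"angular":[0,0,0]},{"dp":[0,0,0],"angular":[0,0,0]}]'
python3 - <<'E'
from h import *
im,P,z=snap('top');s,Q,zs=snap('side')
np.savez('/tmp/fin',im=im,P=P,z=z,s=s,Q=Q,zs=zs)
cv2.imwrite('pics/turn.png',np.hstack([cv2.resize(im[160:280,370:500],(400,370),interpolation=2),cv2.resize(s[240:400,260:433],(400,370),interpolation=2)]))
r=sense()['tool_rot'];print('yaw',np.degrees(2*np.arctan2(r[1],r[0]))-90)
for I,p,zz in((im,P,z),(s,Q,zs)):
    print(disc(p,I,zz)); hsv=cv2.cvtColor(I,cv2.COLOR_BGR2HSV)
    m=(zz>0)&(cv2.inRange(hsv,(4,170,90),(13,255,255))>0)&(p[...,2]>.03)&(p[...,2]<.14)&(np.hypot(p[...,0]-.4375,p[...,1]+.28)<.14)
    q=p[m];print(len(q))
    if len(q)>10:
        f=least_squares(lambda c:np.hypot(q[:,0]-c[0],q[:,1]-c[1])-c[2],[*q.mean(0)[:2],.03],loss='soft_l1',f_scale=.003);print('cup',f.x,q.min(0),q.max(0))
E
```

```text
t: 14.3
tcp_pos: [0.4367, -0.281, 0.2035]
tool_rot: [0.804, 0.595, -0.0, 0.0]
force: [-2.4, 0.9, 6.6]
finger_gap: 0.205
gripper_force: 51.2
t: 16.2
tcp_pos: [0.4359, -0.2801, 0.2034]
tool_rot: [1.0, 0.027, -0.001, -0.0]
force: [-4.7, 3.2, 9.4]
finger_gap: 0.2
gripper_force: 51.6
yaw -86.915235879672
(array([ 0.43783938, -0.2806061 ,  0.11680737]), 38)
153
cup [ 0.51954113 -0.27535276  0.02881238] [ 0.49151628 -0.3037315   0.03285574] [ 0.55127467 -0.24511527  0.13942958]
(array([ 0.43641766, -0.27875445,  0.11694528]), 42)
87
cup [ 0.51785546 -0.2752271   0.02959962] [ 0.50098439 -0.3062086   0.03384303] [ 0.5484115  -0.24592965  0.13277098]
```

View pics/turn.png

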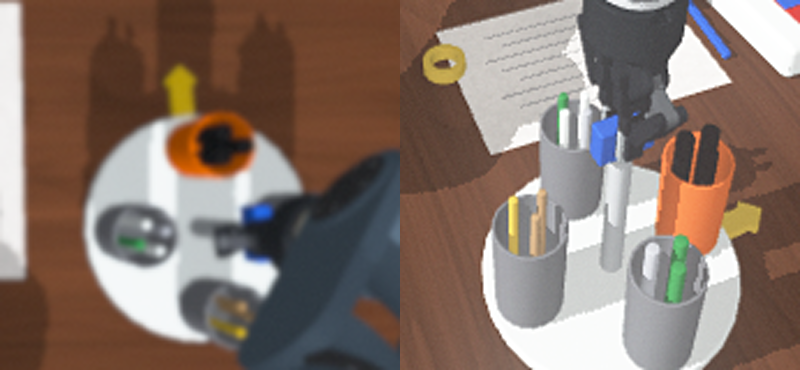

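The orange cup now stands at the pointer: left crop, cup at (215,145) and pointer at (180,90). The bar is gripped. Next I check the residual angle precisely.

```bash
python3 - <<'E'
from h import *
d=np.load('/tmp/fin.npz')
for I,p,zz,c in((d['im'],d['P'],d['z'],(.4378,-.2806)),(d['s'],d['Q'],d['zs'],(.4364,-.2788))):
    hsv=cv2.cvtColor(I,cv2.COLOR_BGR2HSV)
    m=(zz>0)&(cv2.inRange(hsv,(17,120,90),(35,255,255))>0)&(p[...,2]<.02)&(abs(p[...,0]-.59)<.04)&(abs(p[...,1]+.275)<.04)
    q=p[m];a=np.degrees(np.arctan2(q[:,1]-c[1],q[:,0]-c[0]));print(len(q),q.min(0),q.max(0),'med',np.median(a),'mean',a.mean(),'mid',(a.min()+a.max())/2)
E
```

```text
158 [ 0.55874669 -0.29077956 -0.00375081] [ 0.61324249 -0.25284854  0.01901972] med 3.8658954981754423 mean 3.5815895606642063 mid 3.0639054569135666
194 [ 0.56245715 -0.28523625 -0.00244888] [ 0.61426534 -0.24708098  0.01367577] med 2.886565783739101 mean 2.984383489764439 mid 4.312983761896941
```

```bash
python3 -m crank '[{"dp":[0,0,0],"angular":[0,0,0]},{"dp":[0,0,0],"angular":[0,0,0]},{"dp":[0,0,0],"angular":[0,0,0]}]'; python3 -c "
from station import order
print(order.sign_off())"
```

```text
t: 16.6
tcp_pos: [0.4359, -0.28, 0.2034]
tool_rot: [1.0, 0.027, -0.001, -0.001]
force: [-3.7, 3.7, 9.1]
finger_gap: 0.201
gripper_force: 51.6
the job is handed in; nothing more can be done
None
```

I dropped the dried-out marker into the reject basket, turned the caddy so the orange cup stands at the yellow pointer (within about half a degree by camera), and handed the job in at 16.6 s, still gripping the bar.

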